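# Re-battery the kiln logger and hold its recessed reset

## Robot

A 6-joint arm with a two-finger parallel gripper is mounted at the origin on the work surface. World frame = base frame: x ahead of the robot, y to its left, z up, the work surface at z = 0. Lengths are in m, angles in rad, forces in N, time in s.
With the tool pointing down it reaches from about 0.425 to 0.95 m from the base axis. Payload 3.5 kg.
Tool frame: the origin (TCP) lies on the centre line of the jaws, within the pads' length; the fingertips stand 11 mm ahead of it and the grasp point (between the pads) lies 8 mm behind it; z points along the fingers, y is the line along which they close (so a half turn about z gives the same grasp; the last joint's range is limited). The gripper opens to 85 mm and grips with 20 to 120 N. Pads are 22 mm wide; open, the fingers measure 114 mm over their backs; the gripper's body (76 mm by 85 mm) begins 54 mm behind the grasp point. The pads swing forward as they close: fully open they stand 13 mm farther back than shut.
Start: joints at [1.1, 0.286, 1.577, -0, 1.279, -0.15], TCP at [0.213, 0.641, 0.242] pointing down, gripper open.
Joint ranges: [-2.77, 2.77], [-0.9, 2.22], [0.21, 2.48], [-1.53, 4.67], [0.24, 2.81], [-2.84, 2.84]. Speed limits (rad/s): [2.79, 2.79, 3.14, 3.14, 3.14, 3.14].

## Interface

Orientations are given as a unit quaternion [x, y, z, w].
In Python, from plant import ctrl gives the robot as it stands.
- The arm moves only by the tool step_arm, never from a script. Its argument "motion" is a list of rows, each an object with "offset": the shift along the tool's x, y, z in m, a list of three; "twist": the turn about the tool's z in degrees. A call has 1 to 12 rows; each row is the pose to reach, as a shift and turn from the pose commanded when the call began, along the tool's axes at that moment; what a row does not reach only later rows make up. A row lasts 1/10 s, in which the tool goes at most 50 mm and 8.59 degrees, less where a joint would pass 70% of its speed; a pose out of reach is approached as far as the arm can. A call with a gripper value outside its range is refused whole. "gripper" is the finger opening in m, from 0 to 0.0854, set as the call begins (left out, the last holds). The fingers move at their own pace and stop on an object; "grip_force" is the grip in N (left out, the last holds). Time passes only in rows, so rows that repeat a pose let the fingers close. It gives the time, the measured TCP pose, the force, the opening and the grip force at its end, in the units of the state.
- ctrl.get_state(): the state, without advancing time (a new reading comes with each control period).
- ctrl.read_camera(name): name is "scene" or "top"; returns the picture (384x512x3 uint8, blue, green, red); there is no depth.
- ctrl.calibration(name): a dict with "fx", "fy", "cx", "cy" (pixels), "k1" (the pictures are not rectified: a ray, as slopes to the right and down, at radius r is drawn at 1 + k1 r^2 times it, then the intrinsics apply), "cam_to_world" (4x4, takes a point from camera to world coordinates). Camera axes: x right, y up, looking along -z (the intrinsics and any distortion apply to the point x, -y, -z); pixel columns grow to the right and rows downward; lengths in m; the calibration is good to about 2 mm. A picture is of the moment at which its call begins. calibration takes no time and is no camera call.
- ctrl.sign_off(): hands the job in; it is judged then, once.
The state is a dict: "time": time; "qpos": joint angles; "dq": joint speeds; "joint_efforts": joint torques, N m; "eef_pos": TCP position; "tcp_rot": TCP orientation; "contact_force": force on the tool from outside, world axes, zero at the start; "wrist_torque": the same for the moment, N m; "opening": opening from 0.0 (shut) to 1.0 (fully open); "finger_force": force on a finger pad.
Only numpy, scipy, OpenCV 4.12 (cv2) and the standard library are available. Lean on these libraries where they do the work, as an engineer would, in place of code of your own. Each camera call takes 0.05 s, during which the arm holds its last target. There are 200 camera calls.

## Task

The kiln temperature logger needs new batteries: drop the two thick cells into its two open battery wells, one in each, nub end up and fully home. Then take the wooden-handled ball stylus out of the tool block, put its tip through the reset hole in the logger's steel guard plate and push the recessed button all the way down; finish while still gripping the stylus and holding the button down. Leave the thin cells and everything else on the bench undisturbed.

Things in the scene. Friction and masses are not known exactly. Their poses are not given: they have to be found in the camera images.
- logger: the kiln logger, a grey desk instrument fixed to the bench, 130 (x) x 190 (y) x 75 mm high. Origin: centre of its underside; +x runs from its sloping display (front, x -65 to -20) to the rear (flat top, x -20 to 65), z up. Wells at x 20, y 28 and x 20, y 68; reset hole at x 20, y -50 mm. A banding wheel with a dish, up to 130 mm high, stands at least 40 mm behind its rear; keep the hand clear of it
- well_a (a point): centre of the mouth of one battery well, level with the flat top of the logger (75 mm above the bench): a vertical round bore 29.5 mm wide and 46 mm deep with a small chamfer; a seated cell stands 4 mm proud. The two wells lie 40 mm apart; either cell may go in either well
- well_b (a point): centre of the mouth of the other battery well, the same
- reset_hole (a point): centre of the reset hole at the top face of its 30 x 30 x 2 mm steel guard plate (77 mm above the bench): a vertical round hole 13 mm wide; the top of the button lies 20 mm below this point
- reset (a joint): travel of the recessed reset button (white, 12 mm across), in m: 0 when up, 0.005 at the bottom stop; it moves straight down on a spring, about 2 N to start and 5 N at the bottom, and springs back when let go
- cell_1: a thick battery cell, a cylinder 26.2 mm in diameter, 50 mm high with its nub, black sleeve with steel ends, 66 g, standing nub up on the bench. Origin: centre of its flat underside, z up through the nub
- cell_2: the other thick cell, the same
- stylus: the ball stylus, standing tip down in a hole of the tool block. Turned wooden handle 87 mm long, 14 mm in diameter where it is gripped (13 to 66 mm above its lower end), 17 mm at its two ends; below it a brass ferrule 8 mm thick and 14 mm long, then a thin steel shaft with a 6 mm ball. Origin: centre of the handle's lower end, which rests on the block's top (70 mm above the bench); z up along the handle. About 35 g
- stylus_grip (a point): the place to grip: on the stylus axis, 45 mm above the handle's lower end
- stylus_tip (a point): the very end of the ball tip, on the axis 60 mm below the handle's lower end (105 mm below stylus_grip)
- tool_block: the wooden tool block, fixed, 230 (along its x) x 50 x 70 mm high. Origin: centre of its underside. The stylus and the needle tool stand in vertical 10 mm holes on its centre line 30 mm either side of the centre, either one in either hole; short brushes (up to 92 mm above the block) stand at both ends, 100 mm from the centre; nothing stands beside its long faces
- needle_tool: a needle tool, not needed: straight metal handle 13 mm in diameter, 105 mm long, standing in the other hole of the tool block. Origin: lower end of the handle
- thin_1: a thin battery cell, not needed: 14.5 mm in diameter, 50.5 mm high, 23 g, standing on the bench among the thick ones. Origin: centre of its underside
- thin_2: the other thin cell, the same
- hatch: the logger's battery hatch cover, not needed: 46 x 88 x 6 mm, lying flat on the bench in front of the logger. Origin: centre of its underside
- jar_1: a lidded glass colour jar, 56 mm in diameter, 65 mm high, not needed. Origin: centre of its underside
- jar_2: another such jar, not needed
- bowl: a small white bowl, 110 mm across and 50 mm high, not needed. Origin: centre of its underside
There are look-alikes about, which are no part of the job. Leave any blue or red look-alike of the cell_1 alone.

How it is judged:
On the way, in this order (a step that is already met when the one before it is completed fails the run):
1. one thick cell is fully home in each well, let go (((horizontal distance between cell_1 and well_a below 0.004 m and z of each of cell_1, cell_2 in the frame of logger below 0.032 m and angle between each of cell_1, cell_2's own z axis and vertical below 0.12 rad and horizontal distance between cell_2 and well_b below 0.004 m) or (horizontal distance between cell_1 and well_b below 0.004 m and z of each of cell_1, cell_2 in the frame of logger below 0.032 m and angle between each of cell_1, cell_2's own z axis and vertical below 0.12 rad and horizontal distance between cell_2 and well_a below 0.004 m)) and contact force between the fingers and cell_1 below 0.1 N and contact force between the fingers and cell_2 below 0.1 N), for 0.2 s.
2. the stylus is in the hand, drawn clear of the tool block (height (world z) of stylus_tip above 0.072 m and contact force between the fingers and stylus above 1 N), for 0.1 s.
At the end, for the whole second after the job is handed in: Each well holds one thick cell, upright within 0.12 rad, within 3 mm of its floor and 4 mm of its axis. The gripped stylus (over 2 N) has its tip in the reset hole, presses the button with over 2 N and keeps it at least 4 of 5 mm down, all through the last second (((horizontal distance between cell_1 and well_a below 0.004 m and z of each of cell_1, cell_2 in the frame of logger below 0.032 m and angle between each of cell_1, cell_2's own z axis and vertical below 0.12 rad and horizontal distance between cell_2 and well_b below 0.004 m) or (horizontal distance between cell_1 and well_b below 0.004 m and z of each of cell_1, cell_2 in the frame of logger below 0.032 m and angle between each of cell_1, cell_2's own z axis and vertical below 0.12 rad and horizontal distance between cell_2 and well_a below 0.004 m)) and value of joint reset above 0.004 m and contact force between stylus and reset above 2 N and contact force between the fingers and stylus above 2 N and horizontal distance between stylus_tip and reset_hole below 0.0065 m); the arm keeps its last pose, push and grip.
It fails at once if a thin cell is shifted by more than 30 mm or tipped over (distance of any of thin_1, thin_2 from where it was at the start of the episode above 0.03 m or angle between any of thin_1, thin_2's own z axis and vertical above 0.5 rad).
It fails at once if the needle tool is shifted by more than 30 mm or tipped over (distance of needle_tool from where it was at the start of the episode above 0.03 m or angle between needle_tool's own z axis and vertical above 0.5 rad).
It fails at once if the hatch cover is shifted by more than 30 mm or tipped over (distance of hatch from where it was at the start of the episode above 0.03 m or angle between hatch's own z axis and vertical above 0.5 rad).
It fails at once if a jar or the bowl is shifted by more than 30 mm or tipped over (distance of any of jar_1, jar_2, bowl from where it was at the start of the episode above 0.03 m or angle between any of jar_1, jar_2, bowl's own z axis and vertical above 0.5 rad).
It also fails if it takes over 72 s, if anything falls off the work surface, if the arm or the gripper's body presses on something with over 40 N, if the wrist force passes 120 N, or if a joint passes its speed limit or range.

## Working session

There is one attempt and no reset: what is moved stays moved. The work goes in short steps, Python scripts to look and compute and a tool call to move; the robot and the scene stay as the last step left them, time stands still between calls to the robot, and variables do not carry over. Pictures are saved under pics/ and viewed, at most 10 in all, crops included, and the job is handed in when it is done.

Besides the shell and the picture viewer there is one more tool, called after "Emit:" as name(argument=value, ...), one argument or row to a line, values as JSON. step_arm: Moves the arm, as the interface text tells. Its arguments: {"type":"object","properties":{"motion":{"type":"array"},"gripper":{"type":"number"},"grip_force":{"type":"number"}},"required":["motion"]}

```bash
mkdir -p pics; ls; cat > h.py <<'E'
import numpy as np, cv2
from plant import ctrl
def ray(cam,u,v):
    c=ctrl.calibration(cam); K=np.array([[c['fx'],0,c['cx']],[0,c['fy'],c['cy']],[0,0,1.]])
    x,y=cv2.undistortPoints(np.array([[[u,v]]],float),K,np.array([c['k1'],0,0,0.]))[0,0]
    T=np.array(c['cam_to_world']); return T[:3,3],T[:3,:3]@np.array([x,-y,-1])
def onz(cam,u,v,z):
    o,d=ray(cam,u,v); return o+d*(z-o[2])/d[2]
def proj(cam,p):
    c=ctrl.calibration(cam);T=np.array(c['cam_to_world']);q=T[:3,:3].T@(np.array(p)-T[:3,3])
    x,y=q[0]/-q[2],-q[1]/-q[2];s=1+c['k1']*(x*x+y*y);return c['cx']+c['fx']*x*s,c['cy']+c['fy']*y*s
E
python3 - <<'E'
from h import *
for n in('scene','top'):
    im=ctrl.read_camera(n);cv2.imwrite(f'pics/{n}0.png',im)
    cv2.imwrite(f'pics/{n}0b.png',cv2.resize(im,(800,600),interpolation=cv2.INTER_CUBIC))
    c=ctrl.calibration(n);print(n,c['fx'],c['cx'],c['cy'],c['k1'],np.round(c['cam_to_world'],3).tolist())
print(ctrl.get_state())
E
```

```text
pics
scene 491.0094233453362 259.7939234932201 184.12851888377082 -0.08681060245875744 [[0.76, -0.451, 0.468, 1.12], [0.65, 0.512, -0.562, -0.701], [0.013, 0.731, 0.682, 0.943], [0.0, 0.0, 0.0, 1.0]]
top 390.96931218564185 252.3603691099485 191.15597799522575 0.00721690580002235 [[-0.021, 0.991, -0.134, 0.437], [-1.0, -0.019, 0.014, 0.004], [0.012, 0.134, 0.991, 0.958], [0.0, 0.0, 0.0, 1.0]]
{'time': 0.1, 'qpos': array([ 1.10001001e+00,  2.87095505e-01,  1.57801332e+00, -1.98464293e-05,
        1.27862497e+00, -1.49980380e-01]), 'dq': array([ 0.00088531, -0.00087035, -0.00041407,  0.00062258, -0.00162304,
        0.00021141]), 'joint_efforts': array([ 9.63060961e-05, -4.07295406e+01, -2.93700135e+01, -1.29167038e-04,
        3.38059115e-03,  3.02776709e-05]), 'eef_pos': array([0.21255128, 0.64006148, 0.24108256]), 'tcp_rot': array([ 1.59713093e-01,  9.87162895e-01, -1.02231428e-03, -3.17931238e-04]), 'contact_force': array([-0.22995277, -0.00929072, -1.30025893]), 'wrist_torque': array([-0.00709381,  0.01750056, -0.01119068]), 'finger_force': 0.0, 'opening': 1.0007477794658564}
```

View pics/top0b.png

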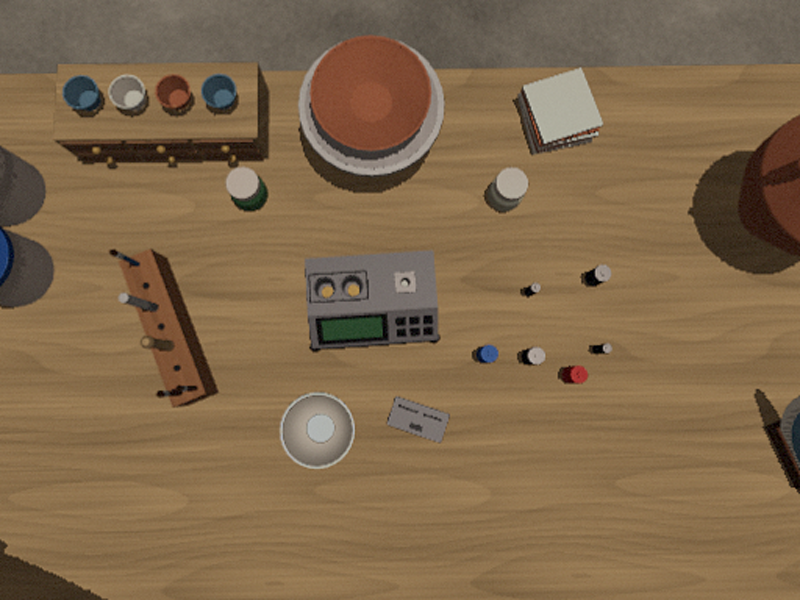

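View pics/scene0b.png

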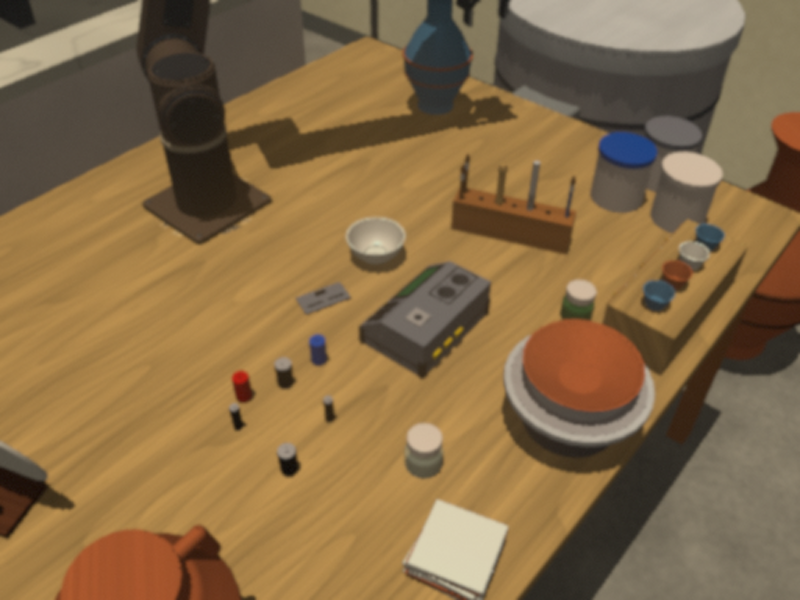

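The top view shows two thick black/steel cells at about (600,274) and (535,356). Around them are a blue look-alike at (487,353), a red one at (576,374), and thin cells at (532,289) and (601,349). The stylus (wood) is at (150,342), the needle tool (metal) at (130,299), the wells at (326,288) and (352,288), and the reset hole at (404,282).

I choose the two black-sleeved thick cells and check them in a close crop.

```bash
python3 - <<'E'
from h import *
t=cv2.imread('pics/top0.png');s=cv2.imread('pics/scene0.png')
a=cv2.resize(t[160:250,295:400],None,fx=5,fy=5,interpolation=cv2.INTER_CUBIC)[:, :525]
b=cv2.resize(s[205:310,140:220],None,fx=3.4,fy=3.4,interpolation=cv2.INTER_CUBIC)
out=np.zeros((600,800,3),np.uint8);out[:450,:525]=a;out[:b.shape[0],527:527+b.shape[1]]=b
w=cv2.resize(t[155:228,190:285],None,fx=2,fy=2);out[452:452+146,:190]=w
cv2.imwrite('pics/crop1.png',out)
hsv=cv2.cvtColor(t,cv2.COLOR_BGR2HSV)
# steel tops: bright, low saturation
m=((hsv[...,1]<60)&(hsv[...,2]>90)).astype(np.uint8)
n,l,st,ce=cv2.connectedComponentsWithStats(m[165:245,295:400])
for i in range(1,n):
    if st[i,4]>4:print('bright',ce[i]+[295,165],st[i,2:], onz('top',*(ce[i]+[295,165]),.049)[:2])
for nm,u,v,z in[('wellL',326,288,.075),('wellR',352,288,.075),('hole',404,282,.077),('hatch',417,419,0.006),('sty',147,342,.157),('needle',124,298,.175),('bl',120,260,.07),('br',185,405,.07)]:
    print(nm,onz('top',(u+.5)/1.5625-.5,(v+.5)/1.5625-.5,z)[:2].round(4))
E
```

```text
bright [385.37777778 174.32222222] [10 11 90] [ 0.59383061 -0.3245832 ]
bright [342.36666667 183.53333333] [ 6  6 30] [ 0.57372776 -0.22149743]
bright [388.11111111 222.51851852] [ 6  6 27] [ 0.47998058 -0.32338791]
bright [342.95959596 227.08080808] [11 11 99] [ 0.47149227 -0.21758667]
wellL [0.5742 0.0911]
wellR [0.5735 0.0532]
hole [ 0.5806 -0.0229]
hatch [ 0.3793 -0.0401]
sty [0.4947 0.3161]
needle [0.5505 0.3403]
bl [0.6223 0.3934]
br [0.41   0.2932]
```

View pics/crop1.png

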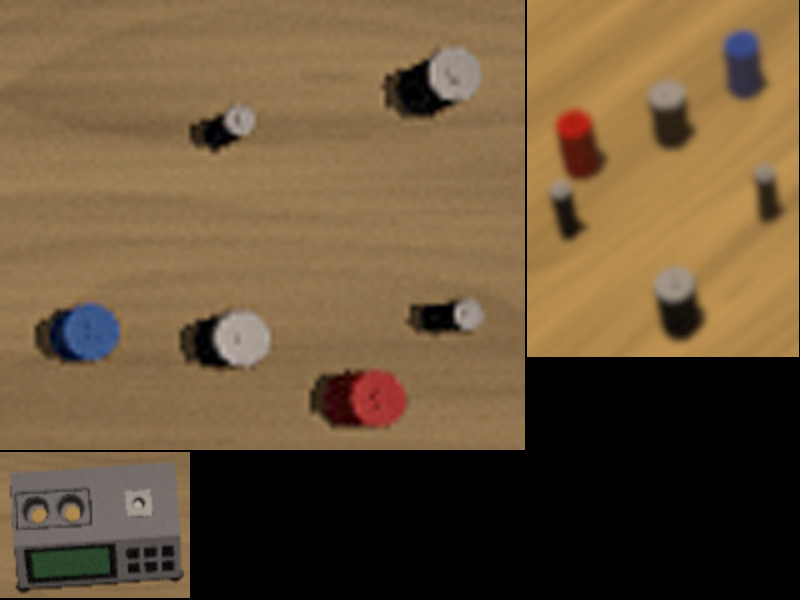

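Crop confirms: thick cells at native top pixels (385.4,174.3) and (343,227.1), with world positions and diameters plausible. Now the logger geometry, in both views.

```bash
python3 - <<'E'
from h import *
t=cv2.imread('pics/top0.png');s=cv2.imread('pics/scene0.png')
a=cv2.resize(t[157:227,192:284],None,fx=6,fy=6,interpolation=cv2.INTER_CUBIC)[:300]
b=cv2.resize(s[165:240,228:318],None,fx=6,fy=6,interpolation=cv2.INTER_CUBIC)[:299]
out=np.zeros((600,800,3),np.uint8);out[:300,:a.shape[1]]=a;out[301:301+b.shape[0],:b.shape[1]]=b
cv2.imwrite('pics/crop2.png',out)
# guard plate
for nm,im,(x0,y0,x1,y1) in(('top',t,(245,170,275,190)),('scene',s,(255,190,282,212))):
    g=cv2.cvtColor(im,cv2.COLOR_BGR2GRAY)[y0:y1,x0:x1]
    print(nm);print(g[::1,::1])
E
```

```text
top
[[111 111 112 109 113 114 113 109 109 112 112 111 111 112 112 113 112 115
  111 109 113 112 112 111 111 112 113 110 113 109]
 [115 108 110 111 111 110 112 112 111 112 110 111 110 112 111 111 112 109
  111 110 113 111 112 114 113 110 115 110 112 115]
 [113 111 113 111 112 114 111 110 108 111 111 109 109 112 109 112 111 111
  110 112 112 113 110 115 114 112 112 108 117 113]
 [113 112 110 111 112 110 112 113 115 114 118 106 109 106 116 116 115 118
  129 128 121 111 112 112 117 115 108 115 108 112]
 [110 112 111 111 111 109 111 121 135 137 138 120 120 121 141 138 139 141
  160 157 123 110 113 114 112 114 113 111 113 110]
 [113 111 114 110 106 115 114 136 153 153 155 150 155 152 152 152 151 153
  150 149 106 111 116 114 115 114 115 114 112 114]
 [109 109 109 111 110 114 110 128 149 145 150 148 150 148 146 149 152 152
  151 148 124 112 116 111 112 112 113 115 111 115]
 [114 113 111 111 113 112 108 116 150 148 153 155 141 126 122 128 144 158
  156 150 137 109 111 117 110 111 113 115 113 108]
 [109 111 114 112 113 113 116 128 155 155 153 144  94  43  24  40 104 151
  157 157 155 111 114 
[... 3197 characters left out ...]
 107 108 108 108 107]
 [109 108 108 109 107 107 108 110 116 123 129 133 136 138 136 129 119 109
  105 106 107 108 107 108 107 109 109]
 [109 108 108 109 108 108 108 108 109 112 115 122 129 133 129 120 112 107
  106 107 107 108 108 107 108 108 108]
 [108 108 108 108 108 109 108 108 109 107 107 111 116 119 117 112 108 108
  109 107 108 108 108 108 108 107 108]
 [107 108 109 108 109 108 108 108 107 108 107 107 108 108 109 107 107 108
  108 108 108 108 107 108 107 107 106]
 [107 108 108 109 108 108 108 108 107 108 108 109 108 107 107 108 107 108
  108 108 108 108 108 108 108 106 103]
 [105 107 107 108 109 108 107 109 108 108 107 107 108 107 107 107 108 108
  107 107 108 108 108 108 107 103  95]]
```

View pics/crop2.png

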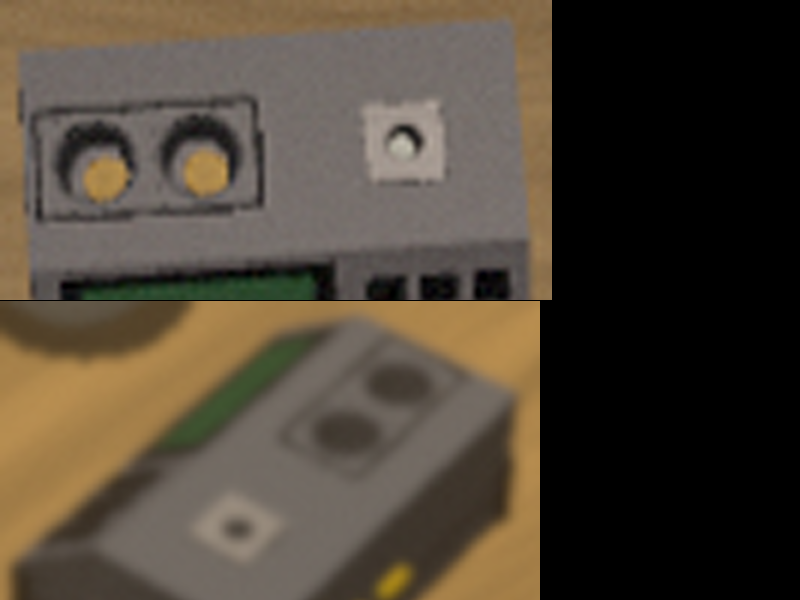

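```bash
cat > log.py <<'E'
from h import *
t=cv2.imread('pics/top0.png');s=cv2.imread('pics/scene0.png')
F=6
def blob(im,box,cond):
    x0,y0,x1,y1=box
    c=cv2.resize(im[y0:y1,x0:x1],None,fx=F,fy=F,interpolation=cv2.INTER_CUBIC)
    m=cond(c).astype(np.uint8)
    cs,_=cv2.findContours(m,cv2.RETR_EXTERNAL,cv2.CHAIN_APPROX_NONE)
    return [(k,cv2.convexHull(k)) for k in sorted(cs,key=cv2.contourArea)[::-1]],lambda p:((p[0]+.5)/F-.5+x0,(p[1]+.5)/F-.5+y0)
gray=lambda c:cv2.cvtColor(c,cv2.COLOR_BGR2GRAY)
def cen(h):
    M=cv2.moments(h);return M['m10']/M['m00'],M['m01']/M['m00'],M['m00']
P={}
k,f=blob(t,(245,170,275,192),lambda c:gray(c)>131); c=cen(k[0][1]);P['top','hole']=f(c);print('plate side px',np.sqrt(c[2])/F)
k,f=blob(s,(250,190,285,214),lambda c:gray(c)>122); P['scene','hole']=f(cen(k[0][1]))
sat=lambda c:cv2.cvtColor(c,cv2.COLOR_BGR2HSV)[...,1]
for nm,b in(('wl',(200,175,216,192)),('wr',(217,174,234,191))):
    k,f=blob(t,b,lambda c:(gray(c)<92)|(sat(c)>70));
    (x,y),r=cv2.minEnclosingCircle(k[0][0]);P['top',nm]=f((x,y));print(nm,'top r px',r/F,f(cen(k[0][1])))
for nm,b in(('wr',(277,180,295,195)),('wl',(286,172,303,187))):
    k,f=blob(s,b,lambda c:gray(c)<88);c=cen(k[0][1]);P['scene',nm]=f(c);print(nm,'scene area',c[2]/F/F)
for n,z in(('hole',.077),('wl',.075),('wr',.075)):
    for cam in('top','scene'):
        print(n,cam,np.round(P[cam,n],2),onz(cam,*P[cam,n],z)[:2].round(4))
# edges of rear and right/left of flat top (top view) : yaw
E
python3 log.py
```

```text
plate side px 13.001068332170929
wl top r px 7.407999674479167 (207.34679416487705, 183.50203629539342)
wr top r px 7.331550598144531 (224.8899772109738, 182.3402114315209)
wr scene area 99.0
wl scene area 90.0
hole top [258.93 179.93] [ 0.5814 -0.0241]
hole scene [266.98 202.07] [ 0.582  -0.0253]
wl top [207.34 183.59] [0.5755 0.0937]
wl scene [293.73 178.13] [0.5766 0.0909]
wr top [224.93 182.38] [0.5776 0.0536]
wr scene [286.07 187.19] [0.583  0.0503]
```

```bash
cat >> h.py <<'E'
from scipy.spatial.transform import Rotation as Ro
def plan(p,yaw=None):
    s=ctrl.get_state();R=Ro.from_quat(s['tcp_rot']).as_matrix()
    y=np.degrees(np.arctan2(R[1,1],R[0,1]))
    tw=0 if yaw is None else -(yaw-y)
    tw=(tw+90)%180-90
    print('t',round(s['time'],2),'pos',s['eef_pos'].round(4),'yaw',y.round(2),'-> offset',(R.T@(np.array(p)-s['eef_pos'])).round(4).tolist(),'twist',round(tw,2),'F',s['contact_force'].round(1),'ff',round(float(s['finger_force']),1),'open',round(float(s['opening']),3),'tilt',R[:,2].round(4))
E
python3 - <<'E'
from h import *
plan([.52,.10,.24],2.9)
s=cv2.imread('pics/scene0.png');hs=cv2.cvtColor(s,cv2.COLOR_BGR2HSV)
for x in((.594,-.325,.049),(.4715,-.2176,.049)):
    u,v=proj('scene',x);print('scene px',u,v)
    x0,y0=int(u)-10,int(v)-9
    m=((hs[...,1]<75)&(hs[...,2]>95)).astype(np.uint8)[y0:y0+18,x0:x0+20]
    n,l,st,ce=cv2.connectedComponentsWithStats(m);i=1+st[1:,4].argmax();c=ce[i]+[x0,y0];print(st[i],c,onz('scene',*c,.049)[:2])
E
```

```text
t 0.1 pos [0.2126 0.6401 0.2411] yaw 71.62 -> offset [-0.4621, -0.4156, 0.0018] twist 68.72 F [-0.2 -0.  -1.3] ff 0.0 open 1.001 tilt [-0.001  -0.0019 -1.    ]
scene px 182.9111270434668 286.6284491680517
[ 6  7 11 10 87] [182.90804598 288.42528736] [ 0.59745512 -0.32825346]
scene px 180.69826626723292 231.17980676896846
[ 6  7 10  8 65] [180.66153846 232.81538462] [ 0.47530378 -0.22125155]
```

Emit:
step_arm(
  motion=[
    {"offset": [-0.462,-0.416,0.002],"twist": 68.7},
    {"offset": [-0.462,-0.416,0.002],"twist": 68.7},
    {"offset": [-0.462,-0.416,0.002],"twist": 68.7},
    {"offset": [-0.462,-0.416,0.002],"twist": 68.7},
    {"offset": [-0.462,-0.416,0.002],"twist": 68.7},
    {"offset": [-0.462,-0.416,0.002],"twist": 68.7},
    {"offset": [-0.462,-0.416,0.002],"twist": 68.7},
    {"offset": [-0.462,-0.416,0.002],"twist": 68.7},
    {"offset": [-0.462,-0.416,0.002],"twist": 68.7},
    {"offset": [-0.462,-0.416,0.002],"twist": 68.7},
    {"offset": [-0.462,-0.416,0.002],"twist": 68.7},
    {"offset": [-0.462,-0.416,0.002],"twist": 68.7},
  ],
  gripper=0.055,
)

```text
time: 1.3
eef_pos: [0.5097, 0.117, 0.2401]
tcp_rot: [0.689, 0.725, -0.0, -0.0]
contact_force: [0.5, 1.4, -0.3]
opening: 0.646
finger_force: 0.0
```

```bash
python3 -c "
from h import *
plan([.595,-.3255,.12],2.9)"
```

```text
t 1.3 pos [0.5097 0.117  0.2401] yaw 2.91 -> offset [-0.4463, 0.0628, 0.12] twist 0.01 F [ 0.5  1.4 -0.3] ff 0.0 open 0.646 tilt [-4.e-04  2.e-04 -1.e+00]
```

Emit:
step_arm(
  motion=[
    {"offset": [-0.429,0.053,0.03]},
    {"offset": [-0.429,0.053,0.03]},
    {"offset": [-0.429,0.053,0.03]},
    {"offset": [-0.429,0.053,0.03]},
    {"offset": [-0.429,0.053,0.03]},
    {"offset": [-0.429,0.053,0.03]},
    {"offset": [-0.429,0.053,0.03]},
    {"offset": [-0.429,0.053,0.03]},
    {"offset": [-0.429,0.053,0.08]},
    {"offset": [-0.429,0.053,0.12]},
    {"offset": [-0.429,0.053,0.12]},
    {"offset": [-0.429,0.053,0.12]},
  ],
)

```text
invalid input at $.motion[0]: expected keys offset, twist
```

```bash
python3 -c "
from h import *
t=ctrl.read_camera('top');s=ctrl.read_camera('scene')
cv2.imwrite('pics/g1.png',np.hstack([cv2.resize(t[120:240,320:440],(400,400),interpolation=2),cv2.resize(s[220:340,120:240],(400,400),interpolation=2)]))
plan([.595,-.3255,.036],2.9)"
```

```text
t 1.4 pos [0.5114 0.1142 0.2401] yaw 2.52 -> offset [-0.4426, 0.0641, 0.2048] twist -0.38 F [-1.   0.5  1. ] ff 0.0 open 0.642 tilt [ 4.0e-04 -1.7e-03 -1.0e+00]
```

View pics/g1.png

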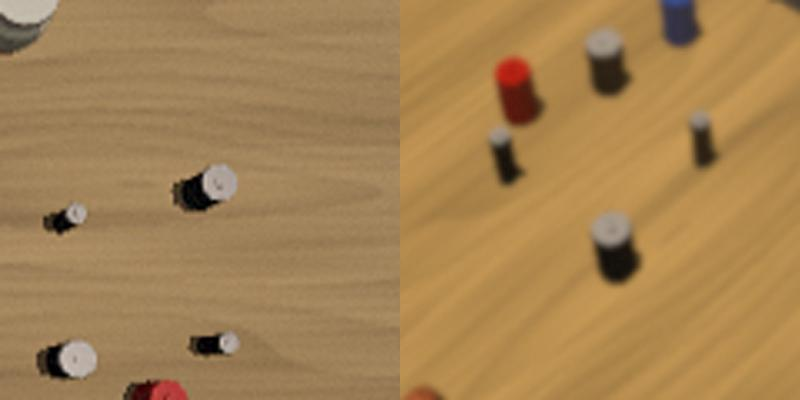

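The hand wasn't moved (a twist key is required). The crop simply shows the cells untouched.

Emit:
step_arm(
  motion=[
    {"offset": [-0.442,0.064,0.03],"twist": 0},
    {"offset": [-0.442,0.064,0.03],"twist": 0},
    {"offset": [-0.442,0.064,0.03],"twist": 0},
    {"offset": [-0.442,0.064,0.03],"twist": 0},
    {"offset": [-0.442,0.064,0.03],"twist": 0},
    {"offset": [-0.442,0.064,0.03],"twist": 0},
    {"offset": [-0.442,0.064,0.03],"twist": 0},
    {"offset": [-0.442,0.064,0.08],"twist": 0},
    {"offset": [-0.442,0.064,0.12],"twist": 0},
    {"offset": [-0.442,0.064,0.12],"twist": 0},
    {"offset": [-0.442,0.064,0.12],"twist": 0},
    {"offset": [-0.442,0.064,0.12],"twist": 0},
  ],
)

```text
time: 2.6
eef_pos: [0.5953, -0.3181, 0.119]
tcp_rot: [0.689, 0.725, 0.0, -0.002]
contact_force: [0.6, 0.4, 0.8]
opening: 0.643
finger_force: 0.0
```

```bash
python3 -c "
from h import *
t=ctrl.read_camera('top');s=ctrl.read_camera('scene')
cv2.imwrite('pics/g1.png',np.hstack([cv2.resize(t[120:240,320:440],(400,400),interpolation=2),cv2.resize(s[220:340,120:240],(400,400),interpolation=2)]))
plan([.595,-.3255,.036],2.9)"
```

```text
t 2.7 pos [ 0.5968 -0.3183  0.1224] yaw 2.99 -> offset [-0.007, -0.0024, 0.0864] twist 0.09 F [ 0.5  0.6 -0.2] ff 0.0 open 0.641 tilt [ 0.0023 -0.0012 -1.    ]
```

Emit:
step_arm(
  motion=[
    {"offset": [-0.007,-0.002,0.03],"twist": 0},
    {"offset": [-0.007,-0.002,0.06],"twist": 0},
    {"offset": [-0.007,-0.002,0.085],"twist": 0},
    {"offset": [-0.007,-0.002,0.085],"twist": 0},
    {"offset": [-0.007,-0.002,0.085],"twist": 0},
    {"offset": [-0.007,-0.002,0.085],"twist": 0},
  ],
)

```text
time: 3.3
eef_pos: [0.596, -0.3269, 0.0389]
tcp_rot: [0.689, 0.725, 0.0, 0.003]
contact_force: [0.6, -0.3, 0.4]
opening: 0.642
finger_force: 0.0
```

```bash
python3 -c "
from h import *
t=ctrl.read_camera('top');s=ctrl.read_camera('scene')
cv2.imwrite('pics/g1.png',np.hstack([cv2.resize(t[120:240,320:440],(400,400),interpolation=2),cv2.resize(s[220:340,120:240],(400,400),interpolation=2)]))
for i in range(3):
  plan([.595,-.3255,.036],2.9);ctrl.read_camera('top')"
```

```text
t 3.4 pos [ 0.5956 -0.3271  0.0384] yaw 2.94 -> offset [0.0016, -0.0006, 0.0024] twist 0.04 F [ 0.3 -0.6  0.4] ff 0.0 open 0.643 tilt [ 0.0037 -0.0028 -1.    ]
t 3.45 pos [ 0.5954 -0.3269  0.0379] yaw 2.94 -> offset [0.0015, -0.0003, 0.0019] twist 0.04 F [ 0.  -0.1 -0.2] ff 0.0 open 0.641 tilt [ 0.0031 -0.0023 -1.    ]
t 3.5 pos [ 0.595  -0.3268  0.0373] yaw 2.93 -> offset [0.0013, 0.0, 0.0013] twist 0.03 F [ 0.4  0.8 -0.2] ff 0.0 open 0.642 tilt [ 0.0023 -0.0018 -1.    ]
```

View pics/g1.png

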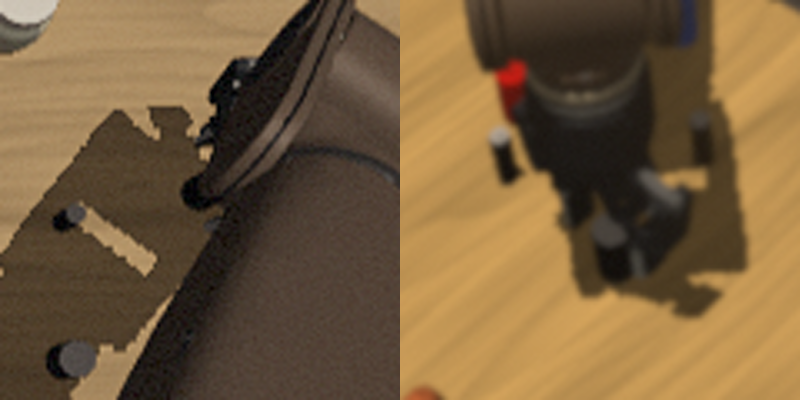

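The scene view shows the cell between the open fingers at about (612,240), and the top view is hidden by the arm. Closing.

Emit:
step_arm(
  motion=[
    {"offset": [0.0,0.0,0.0],"twist": 0},
    {"offset": [0.0,0.0,0.0],"twist": 0},
    {"offset": [0.0,0.0,0.0],"twist": 0},
    {"offset": [0.0,0.0,0.0],"twist": 0},
    {"offset": [0.0,0.0,0.0],"twist": 0},
    {"offset": [0.0,0.0,0.0],"twist": 0},
    {"offset": [0.0,0.0,0.0],"twist": 0},
    {"offset": [0.0,0.0,0.0],"twist": 0},
    {"offset": [0.0,0.0,0.0],"twist": 0},
    {"offset": [0.0,0.0,0.0],"twist": 0},
  ],
  gripper=0.015,
  grip_force=35,
)

```text
time: 4.55
eef_pos: [0.5943, -0.3264, 0.0356]
tcp_rot: [0.689, 0.725, -0.0, 0.0]
contact_force: [-0.2, 0.1, 2.8]
opening: 0.292
finger_force: 34.4
```

```bash
python3 -c "
from h import *
plan([.58,-.2,.2],2.9)
print(np.array([.0506,.9987])@[0,1])"
```

```text
t 4.55 pos [ 0.5943 -0.3264  0.0356] yaw 2.92 -> offset [0.1269, -0.0078, -0.1644] twist 0.02 F [-0.2  0.1  2.8] ff 34.4 open 0.292 tilt [ 3.e-04 -3.e-04 -1.e+00]
0.9987
```

Emit:
step_arm(
  motion=[
    {"offset": [0.0,0.0,-0.05],"twist": 0},
    {"offset": [0.0,0.0,-0.1],"twist": 0},
    {"offset": [0.05,0.0,-0.14],"twist": 0},
    {"offset": [0.42,0.003,-0.14],"twist": 0},
    {"offset": [0.42,0.003,-0.14],"twist": 0},
    {"offset": [0.42,0.003,-0.14],"twist": 0},
    {"offset": [0.42,0.003,-0.14],"twist": 0},
    {"offset": [0.42,0.003,-0.14],"twist": 0},
    {"offset": [0.42,0.003,-0.14],"twist": 0},
    {"offset": [0.42,0.003,-0.14],"twist": 0},
    {"offset": [0.42,0.003,-0.14],"twist": 0},
    {"offset": [0.42,0.003,-0.11],"twist": 0},
  ],
)

```text
time: 5.75
eef_pos: [0.5781, 0.0975, 0.1493]
tcp_rot: [0.687, 0.727, 0.004, 0.003]
contact_force: [-0.1, -1.0, -1.4]
opening: 0.293
finger_force: 34.8
```

Emit:
step_arm(
  motion=[
    {"offset": [0.0,0.0,0.01],"twist": 0},
    {"offset": [0.0,0.0,0.01],"twist": 0},
    {"offset": [0.0,0.0,0.01],"twist": 0},
    {"offset": [0.0,0.0,0.01],"twist": 0},
    {"offset": [0.0,0.0,0.01],"twist": 0},
    {"offset": [0.0,0.0,0.01],"twist": 0},
    {"offset": [0.0,0.0,0.01],"twist": 0},
    {"offset": [0.0,0.0,0.01],"twist": 0},
  ],
)

```text
time: 6.55
eef_pos: [0.5758, 0.0933, 0.1356]
tcp_rot: [0.689, 0.725, 0.0, 0.0]
contact_force: [0.4, 0.5, -1.6]
opening: 0.29
finger_force: 34.7
```

```bash
python3 -c "
from h import *
t=ctrl.read_camera('top');s=ctrl.read_camera('scene')
plan([.576,.0931,.13],2.9)
cv2.imwrite('pics/w1t.png',t);cv2.imwrite('pics/w1s.png',s)
cv2.imwrite('pics/w1.png',np.hstack([cv2.resize(t[140:240,170:270],(400,400),interpolation=2),cv2.resize(s[130:230,240:340],(400,400),interpolation=2)]))
"
```

```text
t 6.65 pos [0.5757 0.0933 0.1355] yaw 2.92 -> offset [-0.0002, 0.0003, 0.0055] twist 0.02 F [ 0.1  0.4 -0.7] ff 34.7 open 0.29 tilt [ 0. -0. -1.]
```

View pics/w1.png

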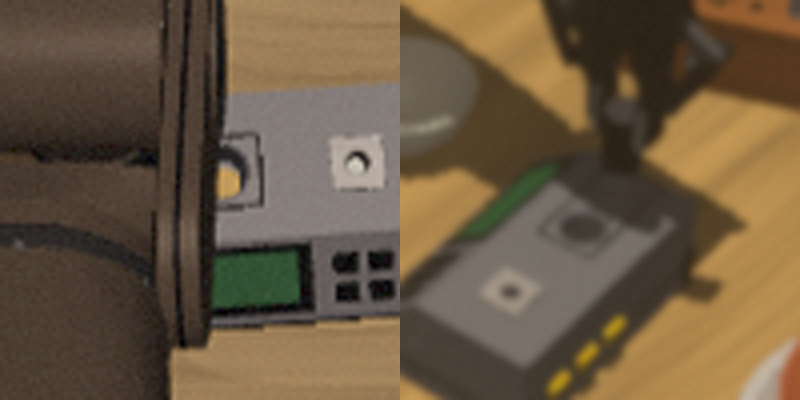

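The top view shows the arm hiding the left well. The scene view shows the cell hanging above it, near (620,165), with no visible error. Descending gently.

Emit:
step_arm(
  motion=[
    {"offset": [-0.001,0.0,0.01],"twist": 0},
    {"offset": [-0.001,0.0,0.02],"twist": 0},
    {"offset": [-0.001,0.0,0.024],"twist": 0},
    {"offset": [-0.001,0.0,0.027],"twist": 0},
    {"offset": [-0.001,0.0,0.03],"twist": 0},
    {"offset": [-0.001,0.0,0.03],"twist": 0},
    {"offset": [-0.001,0.0,0.03],"twist": 0},
  ],
)

```text
time: 7.35
eef_pos: [0.576, 0.0923, 0.1056]
tcp_rot: [0.689, 0.725, 0.0, 0.0]
contact_force: [-0.7, -0.1, -1.4]
opening: 0.293
finger_force: 34.7
```

Emit:
step_arm(
  motion=[
    {"offset": [0.0,0.0,0.004],"twist": 0},
    {"offset": [0.0,0.0,0.008],"twist": 0},
    {"offset": [0.0,0.0,0.012],"twist": 0},
    {"offset": [0.0,0.0,0.014],"twist": 0},
    {"offset": [0.0,0.0,0.014],"twist": 0},
    {"offset": [0.0,0.0,0.014],"twist": 0},
    {"offset": [0.0,0.0,0.014],"twist": 0},
  ],
)

```text
time: 8.05
eef_pos: [0.5759, 0.0923, 0.0916]
tcp_rot: [0.689, 0.725, 0.0, 0.0]
contact_force: [-0.3, 0.8, -0.3]
opening: 0.292
finger_force: 34.7
```

Emit:
step_arm(
  motion=[
    {"offset": [0.0,0.0,0.0],"twist": 0},
    {"offset": [0.0,0.0,0.0],"twist": 0},
    {"offset": [0.0,0.0,0.0],"twist": 0},
    {"offset": [0.0,0.0,0.0],"twist": 0},
    {"offset": [0.0,0.0,0.0],"twist": 0},
    {"offset": [0.0,0.0,-0.05],"twist": 0},
    {"offset": [0.0,0.0,-0.1],"twist": 0},
    {"offset": [-0.05,0.0,-0.1],"twist": 0},
    {"offset": [-0.1,0.0,-0.1],"twist": 0},
    {"offset": [-0.15,0.0,-0.1],"twist": 0},
    {"offset": [-0.2,0.0,-0.1],"twist": 0},
    {"offset": [-0.2,0.0,-0.1],"twist": 0},
  ],
  gripper=0.055,
)

```text
time: 9.25
eef_pos: [0.5862, -0.1131, 0.1918]
tcp_rot: [0.691, 0.723, -0.0, 0.001]
contact_force: [0.1, 0.6, 0.4]
opening: 0.641
finger_force: 0.0
```

```bash
python3 -c "
from h import *
t=ctrl.read_camera('top');s=ctrl.read_camera('scene')
plan([.472,-.2176,.12],2.9)
cv2.imwrite('pics/w2.png',np.hstack([cv2.resize(t[140:240,170:270],(400,400),interpolation=2),cv2.resize(s[130:230,240:340],(400,400),interpolation=2)]))
"
```

```text
t 9.35 pos [ 0.5858 -0.1085  0.1913] yaw 2.76 -> offset [-0.1036, -0.1189, 0.0712] twist -0.14 F [-0.3 -0.3  0.6] ff 0.0 open 0.645 tilt [-3.e-04  6.e-04 -1.e+00]
```

View pics/w2.png

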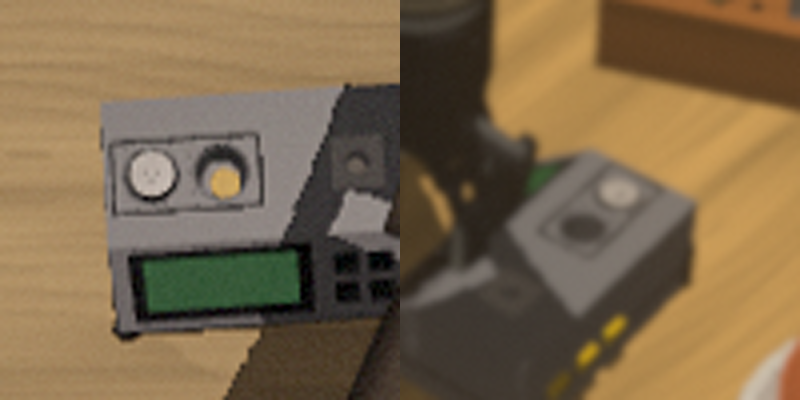

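Top view shows cell seated in left well at crop (151,174), flush like expected; the scene view agrees. On to cell 2.

Emit:
step_arm(
  motion=[
    {"offset": [-0.104,-0.119,0.0],"twist": 0},
    {"offset": [-0.104,-0.119,0.0],"twist": 0},
    {"offset": [-0.104,-0.119,0.02],"twist": 0},
    {"offset": [-0.104,-0.119,0.07],"twist": 0},
    {"offset": [-0.104,-0.119,0.07],"twist": 0},
    {"offset": [-0.104,-0.119,0.07],"twist": 0},
    {"offset": [-0.104,-0.119,0.07],"twist": 0},
    {"offset": [-0.104,-0.119,0.07],"twist": 0},
    {"offset": [-0.104,-0.119,0.07],"twist": 0},
  ],
)

```text
time: 10.25
eef_pos: [0.474, -0.2173, 0.1232]
tcp_rot: [0.688, 0.725, 0.0, 0.002]
contact_force: [0.0, -0.4, -0.3]
opening: 0.641
finger_force: 0.0
```

```bash
python3 -c "
from h import *
plan([.472,-.2182,.036],2.9)"
```

```text
t 10.25 pos [ 0.474  -0.2173  0.1232] yaw 3.02 -> offset [-0.0006, -0.0023, 0.0872] twist 0.12 F [ 0.  -0.4 -0.3] ff 0.0 open 0.641 tilt [ 0.0027 -0.0019 -1.    ]
```

Emit:
step_arm(
  motion=[
    {"offset": [0.0,-0.001,0.03],"twist": 0},
    {"offset": [0.0,-0.001,0.06],"twist": 0},
    {"offset": [0.0,-0.001,0.085],"twist": 0},
    {"offset": [0.0,-0.001,0.085],"twist": 0},
    {"offset": [0.0,-0.001,0.085],"twist": 0},
    {"offset": [0.0,-0.001,0.085],"twist": 0},
    {"offset": [0.0,-0.001,0.085],"twist": 0},
    {"offset": [0.0,-0.001,0.085],"twist": 0},
    {"offset": [0.0,-0.001,0.085],"twist": 0},
    {"offset": [0.0,-0.001,0.085],"twist": 0},
  ],
)

```text
time: 11.25
eef_pos: [0.4716, -0.2175, 0.0368]
tcp_rot: [0.689, 0.725, 0.0, 0.0]
contact_force: [0.1, -0.2, -0.2]
opening: 0.643
finger_force: 0.0
```

Emit:
step_arm(
  motion=[
    {"offset": [0.0,0.0,0.0],"twist": 0},
    {"offset": [0.0,0.0,0.0],"twist": 0},
    {"offset": [0.0,0.0,0.0],"twist": 0},
    {"offset": [0.0,0.0,0.0],"twist": 0},
    {"offset": [0.0,0.0,0.0],"twist": 0},
    {"offset": [0.0,0.0,0.0],"twist": 0},
    {"offset": [0.0,0.0,0.0],"twist": 0},
    {"offset": [0.0,0.0,0.0],"twist": 0},
    {"offset": [0.0,0.0,0.0],"twist": 0},
    {"offset": [0.0,0.0,0.0],"twist": 0},
  ],
  gripper=0.015,
  grip_force=35,
)

```text
time: 12.25
eef_pos: [0.4716, -0.2175, 0.0365]
tcp_rot: [0.689, 0.725, 0.0, 0.0]
contact_force: [0.1, -0.9, 0.6]
opening: 0.293
finger_force: 34.4
```

```bash
python3 -c "
from h import *
plan([.578,.0522,.18],2.9)"
```

```text
t 12.25 pos [ 0.4716 -0.2175  0.0365] yaw 2.92 -> offset [0.2639, 0.1201, -0.1435] twist 0.02 F [ 0.1 -0.9  0.6] ff 34.4 open 0.293 tilt [ 4.e-04 -3.e-04 -1.e+00]
```

Emit:
step_arm(
  motion=[
    {"offset": [0.0,0.0,-0.05],"twist": 0},
    {"offset": [0.0,0.0,-0.1],"twist": 0},
    {"offset": [0.04,0.02,-0.13],"twist": 0},
    {"offset": [0.266,0.12,-0.13],"twist": 0},
    {"offset": [0.266,0.12,-0.13],"twist": 0},
    {"offset": [0.266,0.12,-0.13],"twist": 0},
    {"offset": [0.266,0.12,-0.13],"twist": 0},
    {"offset": [0.266,0.12,-0.13],"twist": 0},
    {"offset": [0.266,0.12,-0.11],"twist": 0},
    {"offset": [0.266,0.12,-0.1],"twist": 0},
    {"offset": [0.266,0.12,-0.1],"twist": 0},
    {"offset": [0.266,0.12,-0.1],"twist": 0},
  ],
)

```text
time: 13.45
eef_pos: [0.5771, 0.0534, 0.1358]
tcp_rot: [0.689, 0.724, -0.001, -0.001]
contact_force: [0.3, 0.7, 0.0]
opening: 0.29
finger_force: 34.7
```

Emit:
step_arm(
  motion=[
    {"offset": [0.0,0.0,0.0],"twist": 0},
    {"offset": [0.0,0.0,0.0],"twist": 0},
    {"offset": [0.0,0.0,0.0],"twist": 0},
    {"offset": [0.0,0.0,0.0],"twist": 0},
    {"offset": [0.0,0.0,0.0],"twist": 0},
    {"offset": [0.0,0.0,0.0],"twist": 0},
  ],
)

```text
time: 14.05
eef_pos: [0.5777, 0.0543, 0.1364]
tcp_rot: [0.689, 0.725, -0.0, -0.0]
contact_force: [-0.2, -0.0, -0.5]
opening: 0.293
finger_force: 34.7
```

```bash
python3 -c "
from h import *
plan([.5777,.0540,.107],2.9)"
```

```text
t 14.05 pos [0.5777 0.0543 0.1364] yaw 2.92 -> offset [-0.0003, -0.0, 0.0294] twist 0.02 F [-0.2 -0.  -0.5] ff 34.7 open 0.293 tilt [-0. -0. -1.]
```

Emit:
step_arm(
  motion=[
    {"offset": [0.0,0.0,0.01],"twist": 0},
    {"offset": [0.0,0.0,0.02],"twist": 0},
    {"offset": [0.0,0.0,0.024],"twist": 0},
    {"offset": [0.0,0.0,0.027],"twist": 0},
    {"offset": [0.0,0.0,0.03],"twist": 0},
    {"offset": [0.0,0.0,0.03],"twist": 0},
    {"offset": [0.0,0.0,0.03],"twist": 0},
  ],
)

```text
time: 14.75
eef_pos: [0.5779, 0.0543, 0.1066]
tcp_rot: [0.689, 0.725, 0.0, 0.0]
contact_force: [0.2, 0.4, -0.4]
opening: 0.295
finger_force: 34.7
```

Emit:
step_arm(
  motion=[
    {"offset": [0.0,0.0,0.004],"twist": 0},
    {"offset": [0.0,0.0,0.008],"twist": 0},
    {"offset": [0.0,0.0,0.012],"twist": 0},
    {"offset": [0.0,0.0,0.014],"twist": 0},
    {"offset": [0.0,0.0,0.014],"twist": 0},
    {"offset": [0.0,0.0,0.014],"twist": 0},
    {"offset": [0.0,0.0,0.014],"twist": 0},
  ],
)

```text
time: 15.45
eef_pos: [0.5779, 0.0544, 0.0926]
tcp_rot: [0.689, 0.725, 0.0, 0.0]
contact_force: [1.0, 0.2, -0.3]
opening: 0.294
finger_force: 34.7
```

Emit:
step_arm(
  motion=[
    {"offset": [0.0,0.0,0.0],"twist": 0},
    {"offset": [0.0,0.0,0.0],"twist": 0},
    {"offset": [0.0,0.0,0.0],"twist": 0},
    {"offset": [0.0,0.0,0.0],"twist": 0},
    {"offset": [0.0,0.0,0.0],"twist": 0},
    {"offset": [0.0,0.0,-0.05],"twist": 0},
    {"offset": [0.0,0.0,-0.1],"twist": 0},
    {"offset": [-0.05,0.0,-0.14],"twist": 0},
    {"offset": [-0.1,0.0,-0.15],"twist": 0},
    {"offset": [-0.15,0.0,-0.15],"twist": 0},
    {"offset": [-0.17,0.0,-0.15],"twist": 0},
    {"offset": [-0.17,0.0,-0.15],"twist": 0},
  ],
  gripper=0.055,
)

```text
time: 16.65
eef_pos: [0.5865, -0.1195, 0.2429]
tcp_rot: [0.691, 0.723, -0.0, 0.001]
contact_force: [0.6, 1.0, 0.6]
opening: 0.647
finger_force: 0.0
```

```bash
python3 -c "
from h import *
t=ctrl.read_camera('top');s=ctrl.read_camera('scene')
plan([.495,.316,.25],2.9)
cv2.imwrite('pics/st.png',t);cv2.imwrite('pics/ss.png',s)
o=np.zeros((600,800,3),np.uint8)
o[:300,:400]=cv2.resize(t[150:225,180:280],(400,300),interpolation=2);o[:300,400:]=cv2.resize(s[150:225,250:350],(400,300),interpolation=2)
o[300:,:400]=cv2.resize(t[155:265,65:212][:, :146],(400,300),interpolation=2);o[300:,400:]=cv2.resize(s[90:165,280:380],(400,300),interpolation=2)
cv2.imwrite('pics/w3.png',o)
"
```

```text
t 16.75 pos [ 0.5862 -0.1158  0.2421] yaw 2.82 -> offset [0.4358, -0.0698, -0.0075] twist -0.08 F [-0.2  0.3 -0.5] ff 0.0 open 0.648 tilt [-5.e-04  8.e-04 -1.e+00]
```

View pics/w3.png

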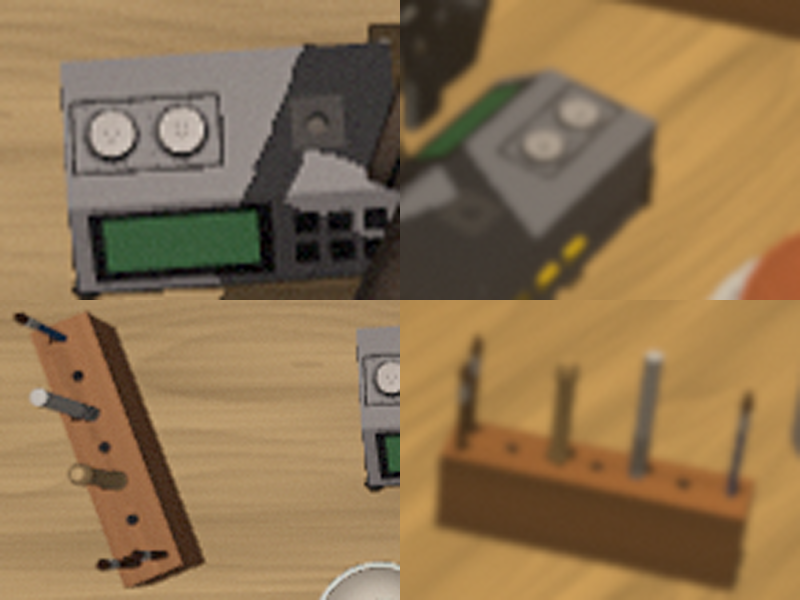

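Both cells sit alike in the wells, at (111,132) and (181,131). In the block view the wooden stylus is at (80→120,478), the needle tool at (38→95,405), and the empty block holes at (78,375), (104,447) and (132,519).

```bash
python3 - <<'E'
from h import *
t=cv2.imread('pics/st.png');s=cv2.imread('pics/ss.png')
def dark(im,u,v,r):
    u0,v0=int(round(u))-r,int(round(v))-r
    g=cv2.cvtColor(im,cv2.COLOR_BGR2GRAY)[v0:v0+2*r+1,u0:u0+2*r+1].astype(float)
    w=np.clip(np.percentile(g,60)-8-g,0,None);yy,xx=np.mgrid[:g.shape[0],:g.shape[1]]
    return u0+(w*xx).sum()/w.sum(),v0+(w*yy).sum()/w.sum()
tn=[dark(t,65+x*.365,155+(y-300)*110/300,3) for x,y in((78,375),(104,447),(132,519))]
sn=[dark(s,280+(x-400)/4,90+(y-300)/4,4) for x,y in((683,484),(596,465),(513,447))]
T=np.array([onz('top',*p,.07)[:2] for p in tn]);S=np.array([onz('scene',*p,.07)[:2] for p in sn])
for n,H in(('top',T),('scene',S)):
    print(n,H.round(4).tolist(),'spacing',np.linalg.norm(np.diff(H,axis=0),axis=1).round(4),'dir',np.degrees(np.arctan2(*(H[0]-H[2])[::-1])).round(1),'stylus',(H.mean(0)+(H[2]-H[0])/4).round(4))
print('styl top end',onz('top',65+80*.365,155+175*110/300,.157)[:2].round(4), 'scene top end', onz('scene',280+(566-400)/4,90+72/4,.157)[:2].round(4))
E
```

```text
top [[0.584, 0.355], [0.5234, 0.331], [0.4633, 0.3064]] spacing [0.0652 0.0649] dir 21.9 stylus [0.4934 0.3187]
scene [[0.5848, 0.3537], [0.5247, 0.3284], [0.4658, 0.301]] spacing [0.0652 0.0651] dir 23.9 stylus [0.4953 0.3145]
styl top end [0.4937 0.3155] scene top end [0.5067 0.3029]
```

Emit:
step_arm(
  motion=[
    {"offset": [0.437,-0.07,0.0],"twist": 70.3},
    {"offset": [0.437,-0.07,0.0],"twist": 70.3},
    {"offset": [0.437,-0.07,0.0],"twist": 70.3},
    {"offset": [0.437,-0.07,0.0],"twist": 70.3},
    {"offset": [0.437,-0.07,0.0],"twist": 70.3},
    {"offset": [0.437,-0.07,0.0],"twist": 70.3},
    {"offset": [0.437,-0.07,0.0],"twist": 70.3},
    {"offset": [0.437,-0.07,0.0],"twist": 70.3},
    {"offset": [0.437,-0.07,0.0],"twist": 70.3},
    {"offset": [0.437,-0.07,0.0],"twist": 70.3},
    {"offset": [0.437,-0.07,0.0],"twist": 70.3},
    {"offset": [0.437,-0.07,0.0],"twist": 70.3},
  ],
  gripper=0.05,
)

```text
time: 17.95
eef_pos: [0.4931, 0.3184, 0.242]
tcp_rot: [0.98, 0.198, -0.0, 0.0]
contact_force: [0.3, 0.2, -0.1]
opening: 0.588
finger_force: 0.0
```

Emit:
step_arm(
  motion=[
    {"offset": [0.0,0.0,0.0],"twist": 0},
    {"offset": [0.0,0.0,0.0],"twist": 0},
    {"offset": [0.0,0.0,0.0],"twist": 0},
    {"offset": [0.0,0.0,0.0],"twist": 0},
    {"offset": [0.0,0.0,0.0],"twist": 0},
  ],
)

```text
time: 18.45
eef_pos: [0.4945, 0.317, 0.2424]
tcp_rot: [0.981, 0.196, 0.0, -0.0]
contact_force: [0.1, -1.5, 0.5]
opening: 0.586
finger_force: 0.0
```

```bash
python3 -c "
from h import *
s=ctrl.read_camera('scene');cv2.imwrite('pics/s4.png',s)
plan([.495,.317,.107],-67.5)
print(ctrl.get_state()['qpos'])"
```

```text
t 18.5 pos [0.4944 0.3171 0.2424] yaw -67.42 -> offset [0.0005, 0.0003, 0.1354] twist 0.08 F [-0.1  0.1  0.5] ff 0.0 open 0.587 tilt [ 0.  0. -1.]
[3.97617462e-01 9.49577491e-02 1.79755339e+00 2.60544189e-05
 1.24903281e+00 1.57429818e+00]
```

Emit:
step_arm(
  motion=[
    {"offset": [0.0,0.0,0.03],"twist": 0},
    {"offset": [0.0,0.0,0.06],"twist": 0},
    {"offset": [0.0,0.0,0.09],"twist": 0},
    {"offset": [0.0,0.0,0.115],"twist": 0},
    {"offset": [0.0,0.0,0.135],"twist": 0},
    {"offset": [0.0,0.0,0.135],"twist": 0},
    {"offset": [0.0,0.0,0.135],"twist": 0},
    {"offset": [0.0,0.0,0.135],"twist": 0},
    {"offset": [0.0,0.0,0.135],"twist": 0},
    {"offset": [0.0,0.0,0.135],"twist": 0},
  ],
)

```text
time: 19.5
eef_pos: [0.4949, 0.3178, 0.1088]
tcp_rot: [0.981, 0.196, 0.001, -0.0]
contact_force: [-0.3, 0.3, -0.3]
opening: 0.584
finger_force: 0.0
```

Emit:
step_arm(
  motion=[
    {"offset": [0.0,0.0,0.0],"twist": 0},
    {"offset": [0.0,0.0,0.0],"twist": 0},
    {"offset": [0.0,0.0,0.0],"twist": 0},
    {"offset": [0.0,0.0,0.0],"twist": 0},
    {"offset": [0.0,0.0,0.0],"twist": 0},
    {"offset": [0.0,0.0,0.0],"twist": 0},
    {"offset": [0.0,0.0,0.0],"twist": 0},
    {"offset": [0.0,0.0,0.0],"twist": 0},
    {"offset": [0.0,0.0,0.0],"twist": 0},
    {"offset": [0.0,0.0,0.0],"twist": 0},
  ],
  gripper=0.004,
  grip_force=60,
)

```text
time: 20.5
eef_pos: [0.4943, 0.3175, 0.1076]
tcp_rot: [0.981, 0.196, 0.0, -0.0]
contact_force: [-0.1, -1.1, 2.3]
opening: 0.149
finger_force: 58.3
```

```bash
python3 -c "
from h import *
plan([.495,.317,.23],-67.5)"
```

```text
t 20.5 pos [0.4943 0.3175 0.1076] yaw -67.38 -> offset [0.0005, 0.0007, -0.1224] twist 0.12 F [-0.1 -1.1  2.3] ff 58.3 open 0.149 tilt [ 2.e-04  1.e-04 -1.e+00]
```

Emit:
step_arm(
  motion=[
    {"offset": [0.0,0.0,-0.03],"twist": 0},
    {"offset": [0.0,0.0,-0.07],"twist": 0},
    {"offset": [0.0,0.0,-0.11],"twist": 0},
    {"offset": [0.0,0.0,-0.13],"twist": 0},
    {"offset": [-0.051,0.349,-0.13],"twist": 0},
    {"offset": [-0.051,0.349,-0.13],"twist": 0},
    {"offset": [-0.051,0.349,-0.13],"twist": 0},
    {"offset": [-0.051,0.349,-0.13],"twist": 0},
    {"offset": [-0.051,0.349,-0.13],"twist": 0},
    {"offset": [-0.051,0.349,-0.13],"twist": 0},
    {"offset": [-0.051,0.349,-0.13],"twist": 0},
    {"offset": [-0.051,0.349,-0.13],"twist": 0},
  ],
)

```text
time: 21.7
eef_pos: [0.5821, -0.0296, 0.2366]
tcp_rot: [0.981, 0.193, -0.0, 0.001]
contact_force: [-0.0, 0.2, -0.3]
opening: 0.149
finger_force: 59.3
```

```bash
python3 -c "
from h import *
plan([.5817,-.0247,.19],-67.4)"
```

```text
t 21.7 pos [ 0.5821 -0.0296  0.2366] yaw -67.74 -> offset [0.0016, -0.0048, 0.0466] twist -0.34 F [-0.   0.2 -0.3] ff 59.3 open 0.149 tilt [-2.0e-04 -1.7e-03 -1.0e+00]
```

Emit:
step_arm(
  motion=[
    {"offset": [0.0,0.0,0.02],"twist": 0},
    {"offset": [0.0,0.0,0.04],"twist": 0},
    {"offset": [0.0,0.0,0.05],"twist": 0},
    {"offset": [0.0,0.0,0.05],"twist": 0},
    {"offset": [0.0,0.0,0.05],"twist": 0},
    {"offset": [0.0,0.0,0.05],"twist": 0},
    {"offset": [0.0,0.0,0.05],"twist": 0},
    {"offset": [0.0,0.0,0.05],"twist": 0},
    {"offset": [0.0,0.0,0.05],"twist": 0},
  ],
)

```text
time: 22.6
eef_pos: [0.5816, -0.0243, 0.1879]
tcp_rot: [0.981, 0.196, 0.0, 0.0]
contact_force: [0.4, 0.5, -0.1]
opening: 0.142
finger_force: 59.3
```

```bash
python3 -c "
from h import *
t=ctrl.read_camera('top');s=ctrl.read_camera('scene')
plan([.5817,-.0247,.18],-67.4)
st=ctrl.get_state()['eef_pos'];print('expected tip px',proj('scene',st-[0,0,.0976]),'hole',proj('scene',[.5817,-.0247,.077]))
o=np.zeros((600,800,3),np.uint8)
o[:,:400]=cv2.resize(s[150:225,242:292],(400,600),interpolation=2);o[:400,400:]=cv2.resize(t[150:210,230:290],(400,400),interpolation=2)
cv2.imwrite('pics/h1.png',o)
"
```

```text
t 22.7 pos [ 0.5814 -0.0243  0.1876] yaw -67.38 -> offset [0.0001, 0.0004, 0.0076] twist 0.02 F [ 0.1 -0.4 -0.1] ff 59.3 open 0.149 tilt [ 4.e-04 -1.e-04 -1.e+00]
expected tip px (np.float64(267.17828174092807), np.float64(198.04629336874768)) hole (np.float64(267.03896128209755), np.float64(201.90391533664751))
```

View pics/h1.png

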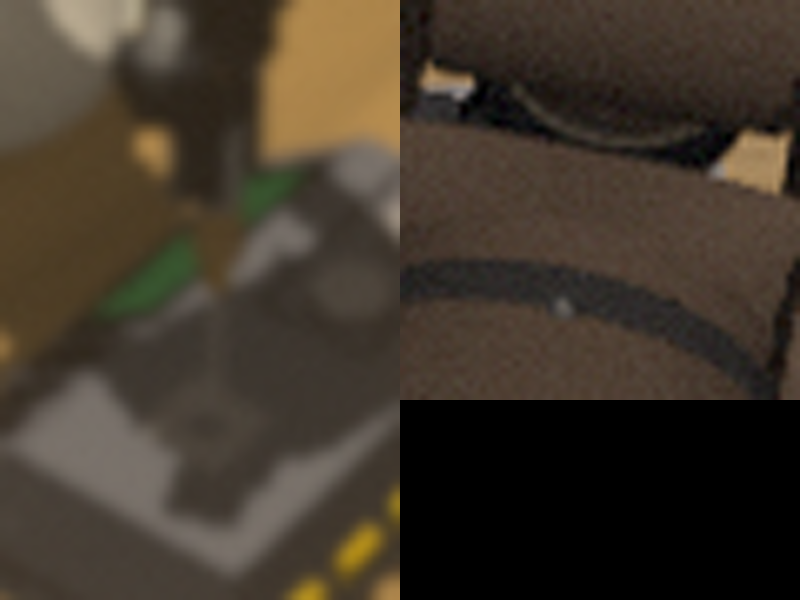

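Scene crop: the shaft runs down to about (217,390), slightly right of the guard-plate hole at (207,420). I'll quantify this from shaft pixels.

```bash
python3 -c "
from h import *
s=ctrl.read_camera('scene').astype(int);g=s.sum(2)/3
st=ctrl.get_state()['eef_pos']
for v in (188,190,192,194,196,198): print(v,g[v,260:278].round().astype(int))
for z in (.1,.115): print(proj('scene',[st[0],st[1],z]))
print('ferrule sat');h=cv2.cvtColor(s.astype(np.uint8),cv2.COLOR_BGR2HSV)
for v in (176,178,180,182): print(v,h[v,260:278,1])
print(proj('scene',[st[0],st[1],.15]),np.array(proj('scene',st+[.00923,.00384,-.09]))-proj('scene',st+[0,0,-.09]))
"
```

```text
188 [56 59 65 74 81 82 77 70 68 62 58 55 52 52 50 48 48 49]
190 [68 69 67 64 60 58 56 57 61 61 58 54 55 54 54 53 52 50]
192 [61 60 55 54 54 54 54 56 61 62 57 54 54 53 53 55 53 54]
194 [53 55 54 55 55 54 55 58 61 60 57 55 54 55 56 54 54 54]
196 [55 55 54 54 56 55 59 59 62 61 59 54 54 55 53 55 54 54]
198 [55 55 56 58 61 63 65 66 66 64 61 57 55 54 55 54 55 55]
(np.float64(267.26039215752076), np.float64(195.16594111184088))
(np.float64(267.4070694460983), np.float64(190.76053071959686))
ferrule sat
176 [131 134 133 129 124 120 113 110 109  98  91  92  99 105  92  65  41  41]
178 [131 129 131 122 116 114 126 131 132 131 128 122 100  59  41  35  32  31]
180 [129 126 105 104 106 109 117 132 136 135 131 110  74  43  32  31  32  30]
182 [ 95 104 112 116 111 116 105 122 141 132 111  77  50  36  32  33  42  44]
(np.float64(267.7588443240192), np.float64(180.1816258651004)) [3.8833076  0.91278179]
```

Shaft column is 268.4 against an expected 267.3, so the stylus sits about +3 mm along tool x. Correcting by −3 mm and lowering through the plate.

Emit:
step_arm(
  motion=[
    {"offset": [-0.003,0.0,0.0],"twist": 0},
    {"offset": [-0.003,0.0,0.0],"twist": 0},
    {"offset": [-0.003,0.0,0.003],"twist": 0},
    {"offset": [-0.003,0.0,0.006],"twist": 0},
    {"offset": [-0.003,0.0,0.009],"twist": 0},
    {"offset": [-0.003,0.0,0.012],"twist": 0},
    {"offset": [-0.003,0.0,0.015],"twist": 0},
    {"offset": [-0.003,0.0,0.018],"twist": 0},
    {"offset": [-0.003,0.0,0.021],"twist": 0},
    {"offset": [-0.003,0.0,0.021],"twist": 0},
    {"offset": [-0.003,0.0,0.021],"twist": 0},
  ],
)

```text
time: 23.85
eef_pos: [0.5786, -0.0255, 0.1663]
tcp_rot: [0.981, 0.196, -0.0, -0.0]
contact_force: [0.9, 0.8, -0.7]
opening: 0.148
finger_force: 59.3
```

Emit:
step_arm(
  motion=[
    {"offset": [0.0,0.0,0.003],"twist": 0},
    {"offset": [0.0,0.0,0.006],"twist": 0},
    {"offset": [0.0,0.0,0.009],"twist": 0},
    {"offset": [0.0,0.0,0.011],"twist": 0},
    {"offset": [0.0,0.0,0.013],"twist": 0},
    {"offset": [0.0,0.0,0.015],"twist": 0},
    {"offset": [0.0,0.0,0.015],"twist": 0},
    {"offset": [0.0,0.0,0.015],"twist": 0},
    {"offset": [0.0,0.0,0.015],"twist": 0},
  ],
)

```text
time: 24.75
eef_pos: [0.5787, -0.0254, 0.1517]
tcp_rot: [0.981, 0.196, 0.0, -0.0]
contact_force: [-1.1, -0.2, 2.5]
opening: 0.15
finger_force: 59.4
```

Emit:
step_arm(
  motion=[
    {"offset": [0.0,0.0,0.001],"twist": 0},
    {"offset": [0.0,0.0,0.002],"twist": 0},
    {"offset": [0.0,0.0,0.003],"twist": 0},
    {"offset": [0.0,0.0,0.004],"twist": 0},
    {"offset": [0.0,0.0,0.004],"twist": 0},
    {"offset": [0.0,0.0,0.004],"twist": 0},
    {"offset": [0.0,0.0,0.004],"twist": 0},
  ],
)

```text
time: 25.45
eef_pos: [0.579, -0.0255, 0.1488]
tcp_rot: [0.981, 0.196, 0.0, 0.0]
contact_force: [-2.1, 1.5, 8.3]
opening: 0.146
finger_force: 60.3
```

Emit:
step_arm(
  motion=[
    {"offset": [0.0,0.0,0.001],"twist": 0},
    {"offset": [0.0,0.0,0.001],"twist": 0},
    {"offset": [0.0,0.0,0.001],"twist": 0},
    {"offset": [0.0,0.0,0.001],"twist": 0},
    {"offset": [0.0,0.0,0.001],"twist": 0},
  ],
)

```text
time: 25.95
eef_pos: [0.5792, -0.0255, 0.1486]
tcp_rot: [0.981, 0.196, 0.0, 0.0]
contact_force: [-4.2, 1.6, 11.0]
opening: 0.145
finger_force: 60.6
```

```bash
python3 -c "
from h import *
t=ctrl.read_camera('top')
for i in range(3): plan([.5817,-.0247,.18],-67.4); ctrl.read_camera('scene')
"
```

```text
t 26.0 pos [ 0.5792 -0.0255  0.1486] yaw -67.38 -> offset [0.0026, 0.0003, -0.0314] twist 0.02 F [-3.8  1.5  9.7] ff 60.6 open 0.148 tilt [ 9.e-04 -0.e+00 -1.e+00]
t 26.05 pos [ 0.5792 -0.0255  0.1486] yaw -67.38 -> offset [0.0026, 0.0003, -0.0313] twist 0.02 F [-3.5  0.8 10.1] ff 60.6 open 0.144 tilt [ 0.001 -0.    -1.   ]
t 26.1 pos [ 0.5792 -0.0255  0.1486] yaw -67.37 -> offset [0.0026, 0.0003, -0.0314] twist 0.03 F [-4.3  2.   9.8] ff 60.6 open 0.149 tilt [ 1.e-03 -1.e-04 -1.e+00]
```

```bash
python3 -c "
from plant import ctrl
print(ctrl.sign_off())"
```

```text
the job is handed in; nothing more can be done
None
```

The job is handed in: both thick cells look fully seated in the camera views, and the gripped stylus is holding the reset button against its stop with about 10 N. That the button is fully down is read from the stylus depth and force, and no verdict was returned.

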